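# Unlock a bayonet filter insert, draw it out and hold it tipped for inspection

## Robot

A 7-joint arm with a two-finger parallel gripper is mounted at the origin on a cart in front of the work surface, level with it; the furniture and walls round the work are solid. World frame = base frame: x ahead of the robot, y to its left, z up, the work surface at z = 0. Lengths are in m, angles in rad, forces in N, time in s.
With the tool pointing down it reaches from about 0.425 to 0.95 m from the base axis. Payload 16.7 kg.
Tool frame: the origin (TCP) lies at the very end of the fingers, on their centre line; the grasp point (between the pads) lies 19 mm behind it; z points along the fingers, y is the line along which they close (so a half turn about z gives the same grasp; the last joint's range is limited). The gripper opens to 94 mm and grips with 3 to 60 N. Pads are 16 mm wide; open, the fingers measure 119 mm over their backs; the gripper's body (75 mm by 177 mm) begins 78 mm behind the grasp point.
Start: joints at [-1.417, 0.426, 0.074, 1.606, -0.034, 1.111, -0.067], TCP at [0.202, 0.644, 0.205] pointing down, gripper open.
Joint ranges: [-2.85, 2.85], [-0.5, 2.14], [-1.23, 1.37], [0.21, 2.46], [-1.02, 4.16], [0.16, 2.05], [-2.73, 2.73]. Speed limits (rad/s): [1.89, 1.89, 2.39, 2.39, 3.01, 3.01, 3.01].

## Interface

Orientations are given as [roll, pitch, yaw] about the fixed x, y, z axes, in that order (R = Rz(yaw) Ry(pitch) Rx(roll)).
In Python, from cell import r gives the robot as it stands.
- The arm moves only by the tool play_rows, never from a script. Its argument "steps" is a list of rows, each an object of numbers: "ax", "ay", "az": the turn, a rotation vector about the world's x, y, z in rad; "x", "y", "z": the shift along the world's x, y, z in m; "gripper": the opening, from 0 (shut) to 1 (fully open). In form: [{"ax": .., "ay": .., "az": .., "x": .., "y": .., "z": .., "gripper": ..}, ...]. A call has 1 to 20 rows; each row shifts and turns the commanded pose from where the row before left it; what a row does not reach is not made up. A row lasts 1/8 s, in which the tool goes at most 62.5 mm and 10.7 degrees, less where a joint would pass 70% of its speed; a pose out of reach is approached as far as the arm can. A call with a gripper value outside its range is refused whole. The fingers move at their own pace and stop on an object; "squeeze" is the grip in N (left out, the last holds). Time passes only in rows, so rows that do not move let the fingers close. It gives the time, the measured TCP pose, the force, the opening and the grip force at its end, in the units of the state.
- r.get_state(): the state, without advancing time (a new reading comes with each control period).
- r.grab_frame(name): name is "side" or "top"; returns the picture (384x512x3 uint8, blue, green, red); there is no depth.
- r.get_calibration(name): a dict with "K" (3x3 intrinsics, pixels), "origin" and "orientation" of the camera in the world. Camera axes: x right, y down, z forward; pixel columns grow to the right and rows downward; lengths in m; the calibration is good to about 2 mm. A picture is of the moment at which its call begins. get_calibration takes no time and is no camera call.
- r.sign_off(): hands the job in; it is judged then, once.
The state is a dict: "time": time; "qpos": joint angles; "joint_velocities": joint speeds; "joint_efforts": joint torques, N m; "tool_pos": TCP position; "ee_rot": TCP orientation; "wrist_force": force on the tool from outside, world axes, zero at the start; "wrist_torque": the same for the moment, N m; "width": finger opening in m; "finger_force": force on a finger pad.
Only numpy, scipy, OpenCV 4.12 (cv2) and the standard library are available. Lean on these libraries where they do the work, as an engineer would, in place of code of your own. Each camera call takes 0.05 s, during which the arm holds its last target. There are 200 camera calls.

## Task

Take the filter insert out of its bench holder so that the glass in its foot can be inspected: turn it counter-clockwise (seen from above) by its grip rib, while it is still seated, until the rib lines up with the two slots of the holder, and lift it straight out. Then tip it half-way over, about 45 degrees from upright (towards whichever side suits), some 20 cm above the desk, and finish while holding it still there in the gripper. Leave the bottle, the objective case and the dish where they stand.

Things in the scene. Friction and masses are not known exactly. Their poses are not given: they have to be found in the camera images.
- insert_grip (a point): Centre of the upright black grip rib on top of the loose filter insert (about 0.12 kg). Rib 40 mm long (x axis), 12 thick (y), 36 high (z, up out of the barrel), standing on a black flange, 42 mm diameter, whose upper face is 18 mm below this point. Seated, the point is 63 mm above the desk on the holder's axis. Half a turn about z looks and works the same.
- insert_foot (a point): Centre of the insert's underside, 53 mm below the rib's centre: the glass in the foot of the round steel barrel (32 mm diameter, 30 mm long below the 5 mm flange). Two lugs stick out of the barrel, below the two ends of the rib. The whole insert is 71 mm tall; axes as the rib's.
- holder: Bench holder fixed to the desk: grey square foot 94 mm wide, round aluminium socket 72 mm in diameter, top 40 mm above the desk. Origin on the desk under the socket's axis, z up. The top plate (6 mm thick) has a round hole with two opposite slots along the holder's x axis, a short dark line beside each; the insert's lugs are caught below and pass only through the slots.
- holder_top (a point): Centre of the socket's top face, axes as the holder's. The insert starts locked, rib turned 0.75 to 1.15 rad clockwise (from above) from the slots' line (x). It turns freely counter-clockwise to a stop about 0.07 rad past that line and comes out when the rib is within about 0.1 rad of it; a straight lift of 30 mm frees it.
- mount_bottle_mid (a point): Small brown bottle with a white cap, 26 mm diameter, 62 mm tall, standing loose on the desk 11 to 16 cm from the holder; the point is half-way up. Leave alone.
- objective_case_mid (a point): White round case with a black screw lid, 45 mm diameter, 66 mm tall, standing loose 11 to 16 cm from the holder; the point is half-way up. Leave alone.
- dish_mid (a point): Flat clear culture dish, 62 mm diameter, 14 mm high, loose on the desk 10 to 14 cm from the holder; the point is half-way up. Leave alone.

How it is judged:
By the outcome, as a careful person would: the job done as asked, in the order asked, and still so for the second after the job is handed in, while the arm keeps its last pose, push and grip.
It also fails if it takes over 42 s, if anything falls off the work surface, if the arm or the gripper's body presses on something with over 40 N, if the wrist force passes 120 N, or if a joint passes its speed limit or range.

## Working session

There is one attempt and no reset: what is moved stays moved. The work goes in short steps, Python scripts to look and compute and a tool call to move; the robot and the scene stay as the last step left them, time stands still between calls to the robot, and variables do not carry over. Pictures are saved under pics/ and viewed, at most 10 in all, crops included, and the job is handed in when it is done.

Besides the shell and the picture viewer there is one more tool, called as name(argument=value, ...), one argument or row to a line, values as JSON. play_rows: Moves the arm, as the interface text tells. Its arguments: {"type":"object","properties":{"steps":{"type":"array","items":{"type":"object","properties":{"ax":{"type":"number"},"ay":{"type":"number"},"az":{"type":"number"},"x":{"type":"number"},"y":{"type":"number"},"z":{"type":"number"},"gripper":{"type":"number"}}}},"squeeze":{"type":"number"}},"required":["steps"]}

```bash
mkdir -p pics; python3 - <<'E'
from cell import r
import cv2
for n in("top","side"):
    cv2.imwrite(f"pics/{n}0.png",r.grab_frame(n)); c=r.get_calibration(n); print(n,c)
s=r.get_state();print(s["time"],s["tool_pos"],s["ee_rot"],s["width"])
E
```

```text
top {'K': array([[405.83397853,   0.        , 256.42371469],
       [  0.        , 405.83397853, 198.1365703 ],
       [  0.        ,   0.        ,   1.        ]]), 'origin': array([ 0.42870559, -0.003847  ,  1.03500474]), 'orientation': array([-3.02913914, -0.01689966, -1.58446175])}
side {'K': array([[392.8508687 ,   0.        , 253.98611323],
       [  0.        , 392.8508687 , 194.52471621],
       [  0.        ,   0.        ,   1.        ]]), 'origin': array([ 0.25896631, -0.67825417,  0.51637381]), 'orientation': array([-2.12210315, -0.01259173, -0.40274665])}
0.1 [0.20184264 0.64369574 0.2048629 ] [-3.14045166e+00  6.47603029e-05  2.83773049e+00] 0.09394569026759662
```

View pics/top0.png

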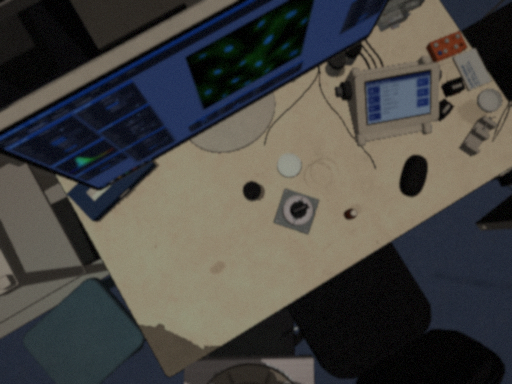

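View pics/side0.png

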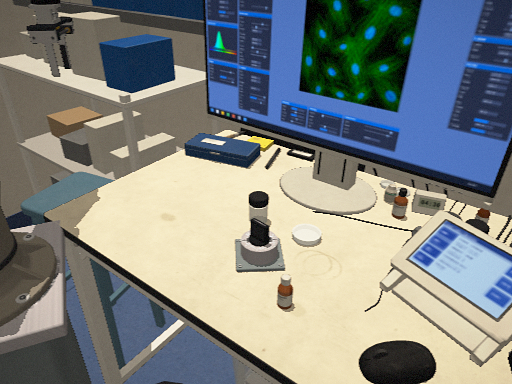

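The top view shows the holder at (297,211), the case at (253,190), the dish at (289,165) and the bottle at (350,213). In the side view the rib is at about (260,232). Next I'll zoom in on both.

```bash
cat > h.py <<'E'
import numpy as np,cv2
from cell import r
from scipy.spatial.transform import Rotation as R
def ray(n,px):
    c=r.get_calibration(n);d=R.from_euler('xyz',c["orientation"]).as_matrix()@np.linalg.inv(c["K"])@np.array([px[0],px[1],1.]);return c["origin"],d
def onz(n,px,z):
    o,d=ray(n,px);return (o+d*(z-o[2])/d[2]).round(4)
def proj(n,p):
    c=r.get_calibration(n);q=c["K"]@(R.from_euler('xyz',c["orientation"]).as_matrix().T@(np.array(p)-c["origin"]));return (q[:2]/q[2]).round(1)
E
python3 - <<'E'
from h import *
a=cv2.imread("pics/top0.png")[180:240,265:330];b=cv2.imread("pics/side0.png")[210:275,225:295]
a=cv2.resize(a,(390,360),interpolation=cv2.INTER_CUBIC);b=cv2.resize(b,(390,360),interpolation=cv2.INTER_CUBIC)
cv2.imwrite("pics/crop.png",np.clip(np.hstack([a,b])*1.5,0,255).astype('uint8'))
for n,p,z in[("holder",(297,211),.04),("case",(253,190),.066),("dish",(289,165),.014),("bottle",(350,213),.062)]:print(n,onz("top",p,z))
print(onz("side",(260,262),0.0))
E
```

```text
holder [ 0.5078 -0.1217  0.04  ]
case [ 0.5577 -0.0137  0.066 ]
dish [ 0.6281 -0.1072  0.014 ]
bottle [ 0.4996 -0.2471  0.062 ]
[ 0.506  -0.1451  0.    ]
```

View pics/crop.png

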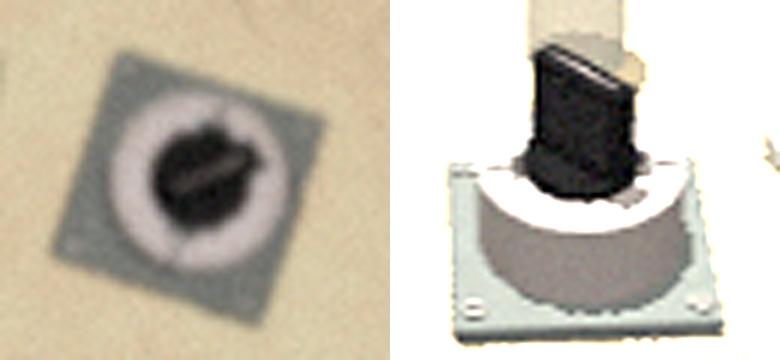

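The crop shows the slot marks at crop (222,105) and (180,245), along a side of the foot. The rib runs from about (170,190) to (252,155), roughly 50° clockwise of the slots. Next I'll work out the numbers.

```bash
python3 - <<'E'
from h import *
T=lambda u,v:(265+(u+.5)/6-.5,180+(v+.5)/6-.5)
S=lambda u,v:(225+(u-390+.5)*70/390-.5,210+(v+.5)*65/360-.5)
an=lambda a,b:np.arctan2(*(b-a)[1::-1])
im=cv2.imread("pics/top0.png").astype(int)
# foot corners
c=[onz("top",T(*p),.008) for p in[(122,48),(325,122),(262,325),(52,252)]]
print("foot c",np.mean(c,0),[np.linalg.norm(c[i]-c[i-1]).round(4) for i in range(4)],"slot ang",[an(c[3],c[0]),an(c[2],c[1]),an(c[0],c[1])+np.pi/2])
a,b=onz("top",T(180,245),.04),onz("top",T(222,105),.04);print("marks",an(a,b),(a+b)/2)
print("socket c",onz("top",T(199,179),.04))
a,b=onz("top",T(170,190),.081),onz("top",T(252,155),.081);print("rib top",an(a,b),(a+b)/2,np.linalg.norm(a-b))
a,b=onz("side",S(540,48),.081),onz("side",S(632,88),.081);print("rib side",an(a,b),(a+b)/2,np.linalg.norm(a-b))
a=onz("side",S(585,175),.045);print(a)
print("case side",onz("side",(258,197),.066),"bottle",onz("side",(285,280),.062))
c=[onz("side",S(*p),.008) for p in[(455,330),(722,325),(690,165),(450,165)]];print("foot side",np.mean(c,0))
E
```

```text
foot c [ 0.511325 -0.12375   0.008   ] [np.float64(0.0921), np.float64(0.0919), np.float64(0.0905), np.float64(0.0936)] slot ang [np.float64(-0.34784353213773245), np.float64(-0.328386852362526), np.float64(-0.36514163402080757)]
marks -0.3144285095178868 [ 0.51345 -0.12455  0.04   ]
socket c [ 0.5117 -0.1237  0.04  ]
rib top -1.1818823705974926 [ 0.5108  -0.12355  0.081  ] 0.03533907186104353
rib side -1.0401196537590005 [ 0.5127 -0.1242  0.081 ] 0.038726218508911996
[ 0.5078 -0.1367  0.045 ]
case side [ 0.5553 -0.0193  0.066 ] bottle [ 0.4964 -0.2648  0.062 ]
foot side [ 0.509825 -0.12875   0.008   ]
```

play_rows(
  steps=[
    {"x":0.018,"y":-0.0473,"az":-0.049},
    {"x":0.018,"y":-0.0473,"az":-0.049},
    {"x":0.018,"y":-0.0473,"az":-0.049},
    {"x":0.018,"y":-0.0473,"az":-0.049},
    {"x":0.018,"y":-0.0473,"az":-0.049},
    {"x":0.018,"y":-0.0473,"az":-0.049},
    {"x":0.0233,"y":-0.0433,"az":-0.049},
    {"x":0.0233,"y":-0.0433,"az":-0.049},
    {"x":0.0233,"y":-0.0433,"az":-0.049},
    {"x":0.0233,"y":-0.0433,"az":-0.049},
    {"x":0.0233,"y":-0.0433,"az":-0.049},
    {"x":0.0233,"y":-0.0433,"az":-0.049},
    {"x":0.0123,"y":-0.0448,"az":-0.049},
    {"x":0.0123,"y":-0.0448,"az":-0.049},
    {"x":0.0123,"y":-0.0448,"az":-0.049},
    {"x":0.0123,"y":-0.0448,"az":-0.049},
    {"x":0.0123,"y":-0.0448,"az":-0.049},
    {},
  ],
)

```text
$.steps[0]: bad value
```

play_rows(
  steps=[
    {"ax":0,"ay":0,"az":-0.049,"x":0.018,"y":-0.0473,"z":0,"gripper":1},
    {"ax":0,"ay":0,"az":-0.049,"x":0.018,"y":-0.0473,"z":0,"gripper":1},
    {"ax":0,"ay":0,"az":-0.049,"x":0.018,"y":-0.0473,"z":0,"gripper":1},
    {"ax":0,"ay":0,"az":-0.049,"x":0.018,"y":-0.0473,"z":0,"gripper":1},
    {"ax":0,"ay":0,"az":-0.049,"x":0.018,"y":-0.0473,"z":0,"gripper":1},
    {"ax":0,"ay":0,"az":-0.049,"x":0.018,"y":-0.0473,"z":0,"gripper":1},
    {"ax":0,"ay":0,"az":-0.049,"x":0.0233,"y":-0.0433,"z":0,"gripper":1},
    {"ax":0,"ay":0,"az":-0.049,"x":0.0233,"y":-0.0433,"z":0,"gripper":1},
    {"ax":0,"ay":0,"az":-0.049,"x":0.0233,"y":-0.0433,"z":0,"gripper":1},
    {"ax":0,"ay":0,"az":-0.049,"x":0.0233,"y":-0.0433,"z":0,"gripper":1},
    {"ax":0,"ay":0,"az":-0.049,"x":0.0233,"y":-0.0433,"z":0,"gripper":1},
    {"ax":0,"ay":0,"az":-0.049,"x":0.0233,"y":-0.0433,"z":0,"gripper":1},
  ],
)

```text
time: 1.6
tool_pos: [0.4502, 0.0989, 0.2055]
ee_rot: [3.141, -0.0, 2.248]
wrist_force: [0.0, 0.8, 0.5]
width: 0.0942
finger_force: 0.0
```

play_rows(
  steps=[
    {"ax":0,"ay":0,"az":-0.048,"x":0.0123,"y":-0.0446,"z":0,"gripper":1},
    {"ax":0,"ay":0,"az":-0.048,"x":0.0123,"y":-0.0446,"z":0,"gripper":1},
    {"ax":0,"ay":0,"az":-0.048,"x":0.0123,"y":-0.0446,"z":0,"gripper":1},
    {"ax":0,"ay":0,"az":-0.048,"x":0.0123,"y":-0.0446,"z":0,"gripper":1},
    {"ax":0,"ay":0,"az":-0.048,"x":0.0123,"y":-0.0446,"z":0,"gripper":1},
    {"ax":0,"ay":0,"az":0,"x":0,"y":0,"z":-0.035,"gripper":1},
    {"ax":0,"ay":0,"az":0,"x":0,"y":0,"z":-0.035,"gripper":1},
    {"ax":0,"ay":0,"az":0,"x":0,"y":0,"z":-0.035,"gripper":1},
    {"ax":0,"ay":0,"az":0,"x":0,"y":0,"z":0,"gripper":1},
  ],
)

```text
time: 2.72
tool_pos: [0.5096, -0.1226, 0.0987]
ee_rot: [-3.137, -0.001, 2.009]
wrist_force: [0.7, 0.2, 0.4]
width: 0.0942
finger_force: 0.0
```

```bash
python3 - <<'E'
from h import *
b=r.grab_frame("side");cv2.imwrite("pics/s1.png",cv2.resize(b[120:300,180:350],(680,600*720//720 if 0 else 600),interpolation=cv2.INTER_CUBIC))
s=r.get_state();print(s["tool_pos"],s["ee_rot"],s["qpos"],proj("side",s["tool_pos"]))
E
```

```text
[ 0.51061205 -0.12282123  0.10029397] [-3.13951573e+00 -4.82051829e-04  2.00921121e+00] [-0.43016587  0.37272544  0.66601409  2.06605329 -0.31631386  0.80471191
  0.86361903] [258.6 213.3]
```

View pics/s1.png

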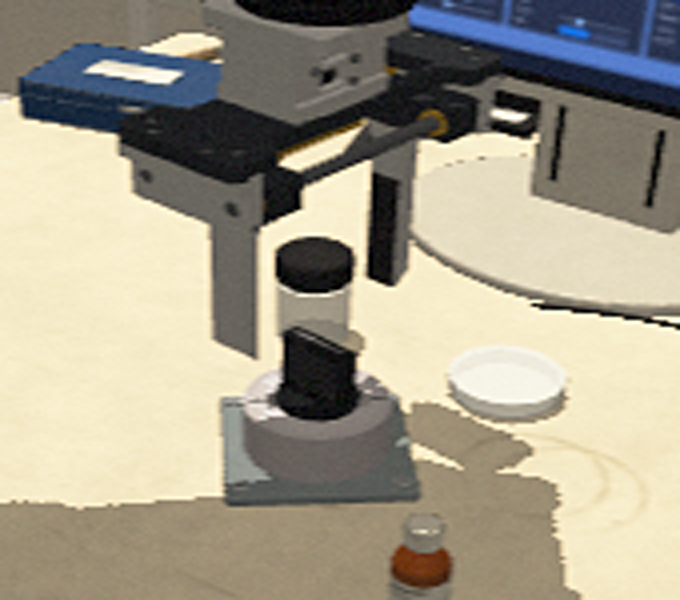

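The picture shows the fingers straddling the rib (crop 320,370) and clear of the dish and the case. I'll descend and grip.

play_rows(
  steps=[
    {"ax":0,"ay":0,"az":0,"x":0.001,"y":-0.001,"z":-0.018,"gripper":1},
    {"ax":0,"ay":0,"az":0,"x":0,"y":0,"z":-0.018,"gripper":1},
    {"ax":0,"ay":0,"az":0,"x":0,"y":0,"z":-0.016,"gripper":1},
    {"ax":0,"ay":0,"az":0,"x":0,"y":0,"z":0,"gripper":1},
    {"ax":0,"ay":0,"az":0,"x":0,"y":0,"z":0,"gripper":0},
    {"ax":0,"ay":0,"az":0,"x":0,"y":0,"z":0,"gripper":0},
    {"ax":0,"ay":0,"az":0,"x":0,"y":0,"z":0,"gripper":0},
    {"ax":0,"ay":0,"az":0,"x":0,"y":0,"z":0,"gripper":0},
    {"ax":0,"ay":0,"az":0,"x":0,"y":0,"z":0,"gripper":0},
    {"ax":0,"ay":0,"az":0,"x":0,"y":0,"z":0,"gripper":0},
    {"ax":0,"ay":0,"az":0,"x":0,"y":0,"z":0,"gripper":0},
    {"ax":0,"ay":0,"az":0,"x":0,"y":0,"z":0,"gripper":0},
  ],
  squeeze=20,
)

```text
time: 4.28
tool_pos: [0.5122, -0.1236, 0.0485]
ee_rot: [-3.142, -0.0, 2.01]
wrist_force: [-0.4, 0.1, 0.2]
width: 0.0177
finger_force: 0.0
```

play_rows(
  steps=[
    {"ax":0,"ay":0,"az":0,"x":0,"y":0,"z":0,"gripper":0},
    {"ax":0,"ay":0,"az":0,"x":0,"y":0,"z":0,"gripper":0},
    {"ax":0,"ay":0,"az":0,"x":0,"y":0,"z":0,"gripper":0},
    {"ax":0,"ay":0,"az":0,"x":0,"y":0,"z":0,"gripper":0},
  ],
  squeeze=20,
)

```text
time: 4.78
tool_pos: [0.5122, -0.1236, 0.0485]
ee_rot: [-3.141, -0.0, 2.01]
wrist_force: [-0.8, -0.5, -0.6]
width: 0.0121
finger_force: 20.0
```

Width is 12.1 mm, so the pads lie flat on the rib. Now I'll turn it counter-clockwise.

play_rows(
  steps=[
    {"ax":0,"ay":0,"az":0.08,"x":0,"y":0,"z":0,"gripper":0},
    {"ax":0,"ay":0,"az":0.08,"x":0,"y":0,"z":0,"gripper":0},
    {"ax":0,"ay":0,"az":0.08,"x":0,"y":0,"z":0,"gripper":0},
    {"ax":0,"ay":0,"az":0.08,"x":0,"y":0,"z":0,"gripper":0},
    {"ax":0,"ay":0,"az":0.08,"x":0,"y":0,"z":0,"gripper":0},
    {"ax":0,"ay":0,"az":0.08,"x":0,"y":0,"z":0,"gripper":0},
    {"ax":0,"ay":0,"az":0.08,"x":0,"y":0,"z":0,"gripper":0},
    {"ax":0,"ay":0,"az":0.08,"x":0,"y":0,"z":0,"gripper":0},
    {"ax":0,"ay":0,"az":0.08,"x":0,"y":0,"z":0,"gripper":0},
    {"ax":0,"ay":0,"az":0.06,"x":0,"y":0,"z":0,"gripper":0},
    {"ax":0,"ay":0,"az":0,"x":0,"y":0,"z":0,"gripper":0},
  ],
  squeeze=20,
)

```text
time: 6.15
tool_pos: [0.5121, -0.1238, 0.0484]
ee_rot: [-3.141, -0.0, 2.789]
wrist_force: [-1.7, -0.2, 1.1]
width: 0.0119
finger_force: 20.0
```

```bash
python3 - <<'E'
from h import *
b=r.grab_frame("side");cv2.imwrite("pics/s2.png",cv2.resize(b[190:280,210:310],(700,600),interpolation=cv2.INTER_CUBIC))
s=r.get_state();print(s["tool_pos"],s["ee_rot"],s["qpos"],s["wrist_torque"],s["wrist_force"],s["width"])
E
```

```text
[ 0.51208894 -0.1237254   0.04845729] [-3.14148668e+00 -1.97158596e-04  2.78810584e+00] [-0.21160794  0.41726672  0.39991036  2.08631347 -0.2524046   0.68355008
  1.57184139] [-0.35655027  0.30506495 -0.07689356] [-2.00812867 -1.86125202  0.81920272] 0.011962247339279919
```

View pics/s2.png

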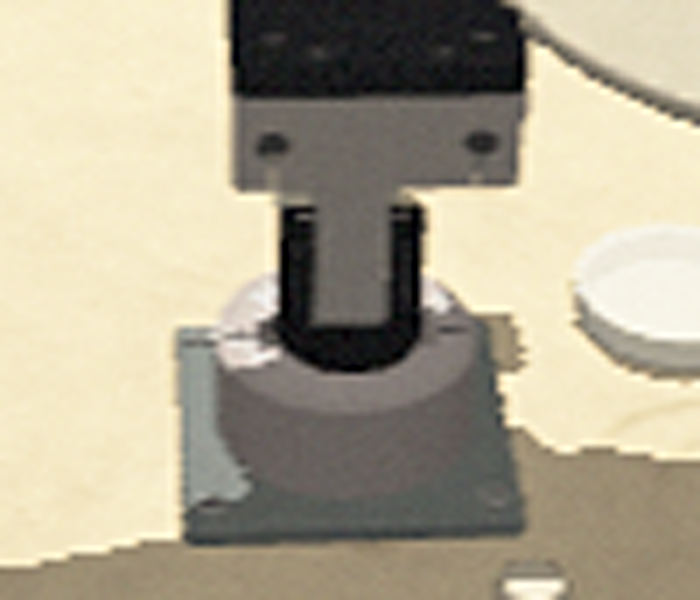

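The rib now lines up with the two marks, at crop (240,335) and (450,328). I'll try a gentle lift and watch the force.

play_rows(
  steps=[
    {"ax":0,"ay":0,"az":0,"x":0,"y":0,"z":0.002,"gripper":0},
    {"ax":0,"ay":0,"az":0,"x":0,"y":0,"z":0.002,"gripper":0},
    {"ax":0,"ay":0,"az":0,"x":0,"y":0,"z":0.002,"gripper":0},
    {"ax":0,"ay":0,"az":0,"x":0,"y":0,"z":0.002,"gripper":0},
  ],
  squeeze=25,
)

```text
time: 6.7
tool_pos: [0.512, -0.1236, 0.0565]
ee_rot: [-3.141, -0.0, 2.79]
wrist_force: [-1.3, -2.0, -2.7]
width: 0.0116
finger_force: 25.0
```

play_rows(
  steps=[
    {"ax":0,"ay":0,"az":0,"x":0,"y":0,"z":0.003,"gripper":0},
    {"ax":0,"ay":0,"az":0,"x":0,"y":0,"z":0.003,"gripper":0},
    {"ax":0,"ay":0,"az":0,"x":0,"y":0,"z":0.003,"gripper":0},
    {"ax":0,"ay":0,"az":0,"x":0,"y":0,"z":0.003,"gripper":0},
    {"ax":0,"ay":0,"az":0,"x":0,"y":0,"z":0.003,"gripper":0},
  ],
  squeeze=25,
)

```text
time: 7.32
tool_pos: [0.5121, -0.1235, 0.0717]
ee_rot: [-3.142, -0.0, 2.79]
wrist_force: [-2.3, -1.3, -3.0]
width: 0.0118
finger_force: 25.0
```

```bash
python3 - <<'E'
from h import *
b=r.grab_frame("side");cv2.imwrite("pics/s3.png",cv2.resize(b[190:280,210:310],(700,600),interpolation=cv2.INTER_CUBIC))
E
```

```text
(no output)
```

View pics/s3.png

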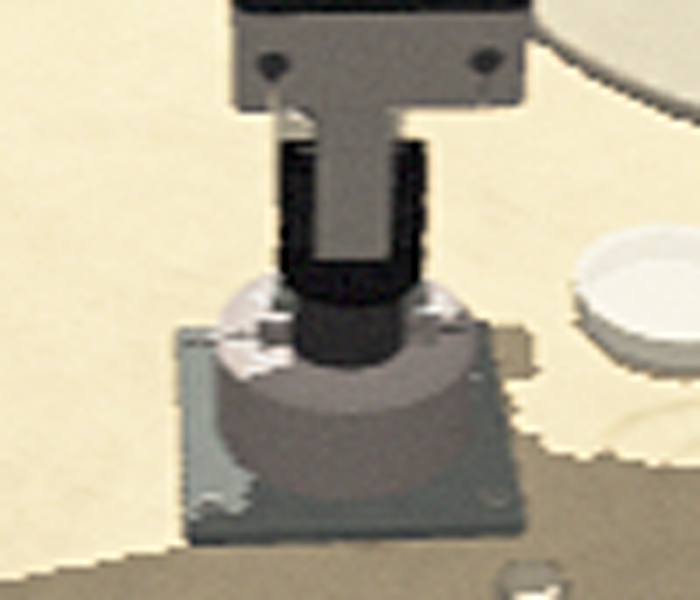

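The picture shows the barrel coming out of the socket and the rib not slipping in the pads. I'll continue straight up, and then yaw to an easy wrist pose well above everything.

play_rows(
  steps=[
    {"ax":0,"ay":0,"az":0,"x":0,"y":0,"z":0.005,"gripper":0},
    {"ax":0,"ay":0,"az":0,"x":0,"y":0,"z":0.005,"gripper":0},
    {"ax":0,"ay":0,"az":0,"x":0,"y":0,"z":0.01,"gripper":0},
    {"ax":0,"ay":0,"az":0,"x":0,"y":0,"z":0.02,"gripper":0},
    {"ax":0,"ay":0,"az":0,"x":0,"y":0,"z":0.025,"gripper":0},
    {"ax":0,"ay":0,"az":0,"x":0,"y":0,"z":0.025,"gripper":0},
    {"ax":0,"ay":0,"az":0,"x":0,"y":0,"z":0.025,"gripper":0},
    {"ax":0,"ay":0,"az":0,"x":0,"y":0,"z":0.02,"gripper":0},
    {"ax":0,"ay":0,"az":-0.1,"x":0.01,"y":0,"z":0,"gripper":0},
    {"ax":0,"ay":0,"az":-0.13,"x":0.01,"y":0,"z":0,"gripper":0},
    {"ax":0,"ay":0,"az":-0.15,"x":0.01,"y":0,"z":0,"gripper":0},
    {"ax":0,"ay":0,"az":-0.15,"x":0.01,"y":0,"z":0,"gripper":0},
    {"ax":0,"ay":0,"az":-0.15,"x":0.01,"y":0,"z":0,"gripper":0},
    {"ax":0,"ay":0,"az":-0.15,"x":0.01,"y":0,"z":0,"gripper":0},
    {"ax":0,"ay":0,"az":-0.15,"x":0.01,"y":0,"z":0,"gripper":0},
    {"ax":0,"ay":0,"az":-0.15,"x":0.01,"y":0,"z":0,"gripper":0},
    {"ax":0,"ay":0,"az":-0.15,"x":0.01,"y":0,"z":0,"gripper":0},
    {"ax":0,"ay":0,"az":-0.15,"x":0,"y":0,"z":0,"gripper":0},
    {"ax":0,"ay":0,"az":0,"x":0,"y":0,"z":0,"gripper":0},
  ],
  squeeze=35,
)

```text
time: 9.75
tool_pos: [0.6024, -0.1233, 0.2069]
ee_rot: [3.141, 0.0, 1.361]
wrist_force: [-0.5, -0.1, -1.5]
width: 0.0122
finger_force: 35.0
```

```bash
python3 - <<'E'
from h import *
s=r.get_state();print(s["tool_pos"],s["ee_rot"],s["qpos"],s["width"])
E
```

```text
[ 0.60239125 -0.12330617  0.20688834] [3.14135071e+00 7.67829433e-05 1.36079526e+00] [-0.45951182  0.39801849  0.73125104  1.77602952 -0.29763274  1.08090221
  0.16477884] 0.012171801884103606
```

play_rows(
  steps=[
    {"ax":-0.01,"ay":-0.05,"az":0,"x":0,"y":0,"z":0,"gripper":0},
    {"ax":-0.02,"ay":-0.09,"az":0,"x":0,"y":0,"z":0,"gripper":0},
    {"ax":-0.02,"ay":-0.09,"az":0,"x":0,"y":0,"z":0,"gripper":0},
    {"ax":-0.02,"ay":-0.09,"az":0,"x":0,"y":0,"z":0,"gripper":0},
    {"ax":-0.02,"ay":-0.09,"az":0,"x":0,"y":0,"z":0,"gripper":0},
    {"ax":-0.02,"ay":-0.09,"az":0,"x":0,"y":0,"z":0,"gripper":0},
    {"ax":-0.02,"ay":-0.09,"az":0,"x":0,"y":0,"z":0,"gripper":0},
    {"ax":-0.02,"ay":-0.09,"az":0,"x":0,"y":0,"z":0,"gripper":0},
    {"ax":-0.015,"ay":-0.085,"az":0,"x":0,"y":0,"z":0,"gripper":0},
    {"ax":0,"ay":0,"az":0,"x":0,"y":0,"z":0,"gripper":0},
    {"ax":0,"ay":0,"az":0,"x":0,"y":0,"z":0,"gripper":0},
  ],
  squeeze=35,
)

```text
time: 11.12
tool_pos: [0.5993, -0.1347, 0.2135]
ee_rot: [2.47, 0.03, 1.339]
wrist_force: [-0.6, 1.1, -0.7]
width: 0.0113
finger_force: 35.0
```

```bash
python3 - <<'E'
from h import *
s=r.get_state();z=R.from_euler('xyz',s["ee_rot"]).as_matrix()[:,2];print(s["tool_pos"],np.degrees(np.arccos(-z[2])),z,s["qpos"],s["width"],s["joint_velocities"].round(3) if hasattr(s["joint_velocities"],"round") else 0)
b=r.grab_frame("side");print(proj("side",s["tool_pos"]));cv2.imwrite("pics/s4.png",cv2.resize(b[90:290,160:400],(720,600),interpolation=cv2.INTER_CUBIC))
E
```

```text
[ 0.59928636 -0.13466107  0.21354798] 38.49171726634051 [ 0.59997571 -0.16556802 -0.78269814] [-1.06963152e+00  7.46894818e-04  1.13894167e+00  2.32796476e+00
  6.88424294e-01  1.94975165e-01 -7.88705886e-01] 0.011306932881565902 [ 0.016  0.009 -0.007 -0.001  0.014 -0.001 -0.026]
[308.1 153.6]
```

View pics/s4.png

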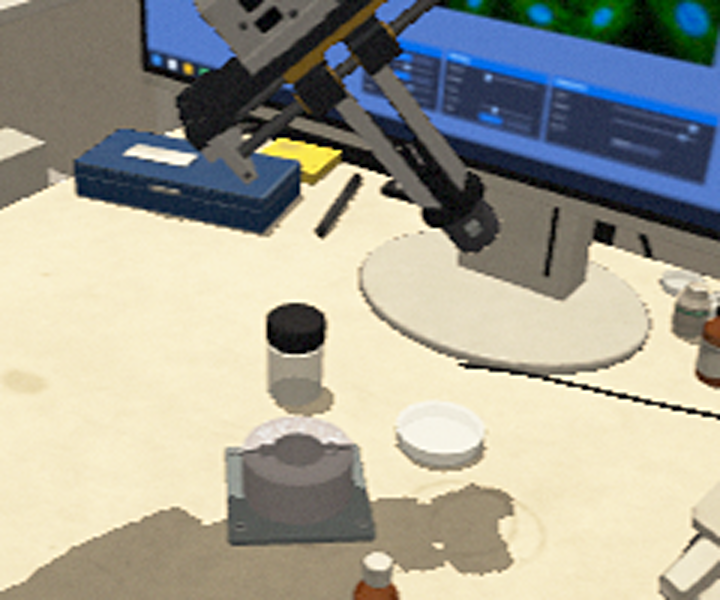

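The tilt reached 38.5°, with the insert held straight in the pads and its glass foot showing at crop (475,228). The neighbours haven't moved. Joints are near their range, so I'll move out a little and finish the tilt.

play_rows(
  steps=[
    {"ax":0,"ay":0,"az":0,"x":0.015,"y":0,"z":0,"gripper":0},
    {"ax":0,"ay":0,"az":0,"x":0.02,"y":0,"z":0,"gripper":0},
    {"ax":0,"ay":0,"az":0,"x":0.02,"y":0,"z":0,"gripper":0},
    {"ax":-0.007,"ay":-0.028,"az":0,"x":0.005,"y":0,"z":0,"gripper":0},
    {"ax":-0.007,"ay":-0.028,"az":0,"x":0,"y":0,"z":0,"gripper":0},
    {"ax":-0.007,"ay":-0.028,"az":0,"x":0,"y":0,"z":0,"gripper":0},
    {"ax":-0.007,"ay":-0.028,"az":0,"x":0,"y":0,"z":0,"gripper":0},
    {"ax":0,"ay":0,"az":0,"x":0,"y":0,"z":0,"gripper":0},
    {"ax":0,"ay":0,"az":0,"x":0,"y":0,"z":0,"gripper":0},
    {"ax":0,"ay":0,"az":0,"x":0,"y":0,"z":0,"gripper":0},
  ],
  squeeze=35,
)

```text
time: 12.42
tool_pos: [0.6483, -0.1385, 0.2111]
ee_rot: [2.397, 0.039, 1.329]
wrist_force: [0.2, -0.3, -0.9]
width: 0.0116
finger_force: 35.0
```

```bash
python3 - <<'E'
from h import *
s=r.get_state();z=R.from_euler('xyz',s["ee_rot"]).as_matrix()[:,2];print(s["tool_pos"],np.degrees(np.arccos(-z[2])),z,s["qpos"],s["width"],s["joint_velocities"],s["wrist_force"])
b=r.grab_frame("side");print(proj("side",s["tool_pos"]));cv2.imwrite("pics/s5.png",cv2.resize(b[90:290,160:400],(720,600),interpolation=cv2.INTER_CUBIC))
E
```

```text
[ 0.64829876 -0.13851654  0.21105868] 42.70018631886484 [ 0.65105134 -0.18983133 -0.73491239] [-0.13491435  0.11970447  0.158483    2.25791199  1.33358456  0.16670231
 -1.47943459] 0.011578726480940231 [-0.00622405 -0.00224911 -0.00120291  0.00307558  0.03112685 -0.00059444
 -0.02883314] [ 0.22839999 -0.28687396 -0.94327279]
[332.6 151.4]
```

View pics/s5.png

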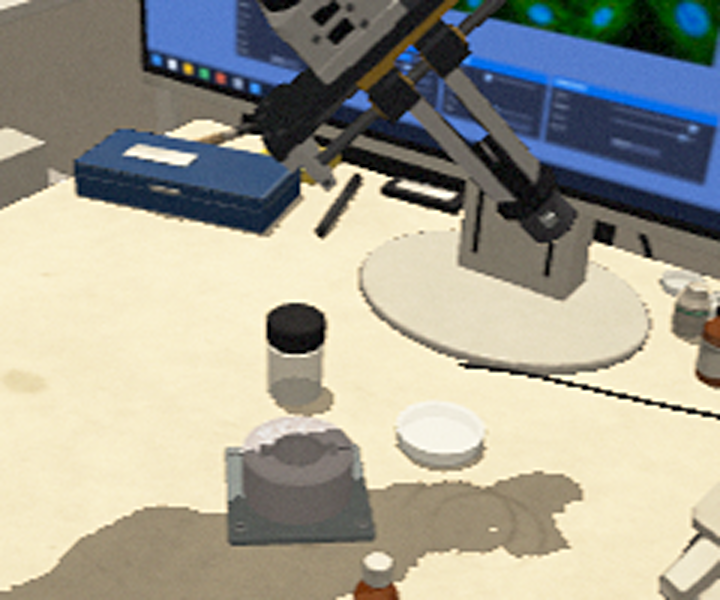

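The insert is held at 42.7°, about 21 cm up, and everything else is untouched. I'll let it settle, then hand in.

play_rows(
  steps=[
    {"ax":0,"ay":0,"az":0,"x":0,"y":0,"z":0,"gripper":0},
    {"ax":0,"ay":0,"az":0,"x":0,"y":0,"z":0,"gripper":0},
    {"ax":0,"ay":0,"az":0,"x":0,"y":0,"z":0,"gripper":0},
    {"ax":0,"ay":0,"az":0,"x":0,"y":0,"z":0,"gripper":0},
    {"ax":0,"ay":0,"az":0,"x":0,"y":0,"z":0,"gripper":0},
    {"ax":0,"ay":0,"az":0,"x":0,"y":0,"z":0,"gripper":0},
  ],
  squeeze=35,
)

```text
time: 13.22
tool_pos: [0.6481, -0.1386, 0.211]
ee_rot: [2.397, 0.039, 1.329]
wrist_force: [-0.6, 0.3, -0.4]
width: 0.0117
finger_force: 35.0
```

```bash
python3 - <<'E'
from h import *
s=r.get_state();print(s["tool_pos"],s["ee_rot"],s["joint_velocities"],s["qpos"],s["width"]);print(r.sign_off())
E
```

```text
[ 0.64807107 -0.13862923  0.2110013 ] [2.39674105 0.03916636 1.32948216] [ 1.15503198e-03  3.29939478e-04 -4.34731457e-04 -8.08898797e-04
  1.43678962e-03 -9.64935790e-05  8.78567717e-04] [-0.13336216  0.11947162  0.15698539  2.25860858  1.33935367  0.16670758
 -1.48497258] 0.011711158178007986
the job is handed in; nothing more can be done
None
```

I turned the insert to the slots, lifted it straight out and handed the job in after about 13 s, holding it still at about 43° from upright and 21 cm above the desk; the bottle, case and dish were not touched.

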